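# Close up a row of aluminium tubes in the packing tray

### The arm

A 6-joint arm with a two-finger parallel gripper is mounted at the origin on the work surface. World frame = base frame: x ahead of the robot, y to its left, z up, the work surface at z = 0. Lengths are in m, angles in degrees, forces in N, time in s.
With the tool pointing down it reaches from about 0.325 to 0.85 m from the base axis. Payload 4.4 kg.
Tool frame: the origin (TCP) lies at the very end of the fingers, on their centre line; the grasp point (between the pads) lies manip.tcp_to_grasp behind it (manip.tcp_to_grasp is the distance from the TCP to the grasp point, in m); z points along the fingers, y is the line along which they close (so a half turn about z gives the same grasp; the last joint's range is limited). The gripper opens to 94 mm and grips with 3 to 60 N. Pads are 16 mm wide; open, the fingers measure 119 mm over their backs; the gripper's body (75 mm by 177 mm) begins 78 mm behind the grasp point.
Start: joints at [63.226, 11.837, 88.321, -0, 79.842, -8.623], TCP at [0.179, 0.546, 0.205] pointing down, gripper open.
Joint ranges: [-156.59, 156.59], [-49.26, 127.26], [12.9, 141.05], [-63.56, 243.56], [4.71, 150.69], [-161.64, 161.64]. Speed limits (degrees/s): [159.86, 159.86, 180, 180, 180, 180].

### API

Orientations are given as a 3x3 rotation matrix whose columns are the frame's x, y, z axes.
In Python, from plant import manip gives the robot as it stands. The module is installed in compiled form; this text tells all that it offers.
- The arm moves only by the shell command python3 -m creep 'ROWS' [FORCE]. ROWS is text: rows parted by semicolons, each of 7 numbers parted by spaces: the shift along the world's x, y, z in cm, then the turn, a rotation vector about the world's x, y, z in rad, then the opening, from -1 (shut) to 1 (fully open), so that 0 is half open. In form: dx dy dz wx wy wz jaw; .... A call has 1 to 12 rows; each row shifts and turns the commanded pose from where the row before left it; what a row does not reach is not made up. A row lasts 1/10 s, in which the tool goes at most 50 mm and 8.59 degrees, less where a joint would pass 70% of its speed; a pose out of reach is approached as far as the arm can. A call with a gripper value outside its range is refused whole. The fingers move at their own pace and stop on an object; FORCE is the grip in N (left out, the last holds). Time passes only in rows, so rows that do not move let the fingers close. It gives the time, the measured TCP pose, the force, the opening and the grip force at its end, in the units of the state.
- manip.get_state(): the state, without advancing time (a new reading comes with each control period).
- manip.read_camera(name): name is "scene" or "top"; returns a dict with "image" (384x512x3 uint8, red, green, blue), "depth" (384x512 float32, m along the optical axis (not along the pixel's ray), 0 where there is no reading), "intrinsics" (3x3 intrinsics, pixels), "distortion" ([k1, k2, p1, p2, k3] as OpenCV has them; the pictures are not rectified), "world_from_camera" (4x4, takes a point from camera to world coordinates). Camera axes: x right, y up, looking along -z (the intrinsics and any distortion apply to the point x, -y, -z); pixel columns grow to the right and rows downward; lengths in m; the calibration is good to about 2 mm. A picture is of the moment at which its call begins.
- manip.close_job(): hands the job in; it is judged then, once.
The state is a dict: "time_s": time; "joint_pos": joint angles; "qd": joint speeds; "joint_torque": joint torques, N m; "tool_pos": TCP position; "ee_rot": TCP orientation; "contact_force": force on the tool from outside, world axes, zero at the start; "moment": the same for the moment, N m; "gripper_width": finger opening in m; "grip_force": force on a finger pad.
Only numpy, scipy, OpenCV 4.12 (cv2) and the standard library are available. Lean on these libraries where they do the work, as an engineer would, in place of code of your own. Each camera call takes 0.05 s, during which the arm holds its last target. There are 200 camera calls.

### The job

Get the row tray ready by lifting its folded end stop until it snaps fully upright and by drawing the slide right back. Then lay every tube that lies loose on the table (not the stock in the cartons) on the tray floor between stop and slide, square across the tray, with all the caps at the tray's side away from the robot, and last push the slide along its track until the tubes stand in one closed row, side by side without gaps, between the end stop and the slide. Leave the other things on the table where they are.

Things in the scene. Friction and masses are not known exactly. Their poses are not given: they have to be found in the camera images.
- tray: Fixed grey row tray with aluminium rims, 176 (x) x 410 (y) x 22 mm. Origin: centre of its underside on the table. Its x axis runs across it, away from the robot; y along the row, from the end stop (low y) to the slide (high y). Floor top 6 mm above the table; rims 14 mm thick, 22 mm high, inner faces at x = -74 and +74 mm. Its ends are open.
- tray_stop_face (a point): Point on the tray floor, mid width, in the plane of the end stop's inner face once the stop is upright (tray y = -170 mm). The row is built from here towards +y of the tray.
- stop (a joint): Angle of the folding end stop (rad): 0 = folded flat on the tray floor, pointing to tray +y; 1.571 = upright, against a limit that bears the row's push. Aluminium plate 110 (x) x 61 x 8 mm, hinged along tray x at tray y = -170 mm, 7 mm above the table. Over-centre: its heavy bar (350 g in all) holds it at either end; lifted past about 1.2 rad it tips upright by itself.
- stop_bar (a point): Centre of the end stop's round steel pull bar, 14 mm thick, 98 mm long along tray x, on a leg 42 mm either side. It lies 50 mm from the hinge along the plate and 40 mm square to it: folded, it is above the plate, 47 mm above the table, with 25 mm free under it; upright, it is outside, at tray y = -210 mm, 57 mm above the table. It turns in a light pinch.
- slide (a joint): Travel of the slide (m): 0 = drawn right back, with its pushing face at tray y = +165 mm; it grows as the slide is moved towards the end stop (tray -y), up to 0.26. Friction about 3 N; it stays where it is left.
- slide_grip (a point): Top of the slide's grip, near its end: an upright black block 30 (tray x) x 20 (tray y) mm, its top 94 mm above the table, 52 mm tall above the 178 x 26 mm carriage, whose top is 41 mm above the table. This point is 91 mm above the table (3 mm under the top), 13 mm behind the pushing face.
- slide_face (a point): Point in the pushing face of the slide, mid width, 17 mm above the table. The face looks to tray -y, is 120 mm wide and reaches from 9 to 43 mm above the table.
- tube1: Aluminium tube, 130 mm long, 34 mm in diameter, 60 g or so, with a black eight-sided cap (34 mm across flats, 22 mm long) at one end and open at the other. Origin on its axis at mid length, 17 mm above what it lies on; its x axis runs along it towards the cap. It may lie rolled about its axis; the cap keeps it from rolling. May be absent.
- tube1_cap (a point): Middle of the cap of tube1, on the axis, 54 mm from the origin.
- tube2: Aluminium tube, 130 mm long, 34 mm in diameter, 60 g or so, with a black eight-sided cap (34 mm across flats, 22 mm long) at one end and open at the other. Origin on its axis at mid length, 17 mm above what it lies on; its x axis runs along it towards the cap. It may lie rolled about its axis; the cap keeps it from rolling. May be absent.
- tube2_cap (a point): Middle of the cap of tube2, on the axis, 54 mm from the origin.
- tube3: Aluminium tube, 130 mm long, 34 mm in diameter, 60 g or so, with a black eight-sided cap (34 mm across flats, 22 mm long) at one end and open at the other. Origin on its axis at mid length, 17 mm above what it lies on; its x axis runs along it towards the cap. It may lie rolled about its axis; the cap keeps it from rolling. May be absent.
- tube3_cap (a point): Middle of the cap of tube3, on the axis, 54 mm from the origin.
- tube4: Aluminium tube, 130 mm long, 34 mm in diameter, 60 g or so, with a black eight-sided cap (34 mm across flats, 22 mm long) at one end and open at the other. Origin on its axis at mid length, 17 mm above what it lies on; its x axis runs along it towards the cap. It may lie rolled about its axis; the cap keeps it from rolling. May be absent.
- tube4_cap (a point): Middle of the cap of tube4, on the axis, 54 mm from the origin.
- tube5: Aluminium tube, 130 mm long, 34 mm in diameter, 60 g or so, with a black eight-sided cap (34 mm across flats, 22 mm long) at one end and open at the other. Origin on its axis at mid length, 17 mm above what it lies on; its x axis runs along it towards the cap. It may lie rolled about its axis; the cap keeps it from rolling. May be absent.
- tube5_cap (a point): Middle of the cap of tube5, on the axis, 54 mm from the origin.
- parcel: Bystander: brown paper parcel 150 x 55 x 24 mm. Origin: centre of its underside as it lies. Leave it alone.
- tape: Bystander: roll of brown tape lying flat, 64 mm across, 26 mm high. Origin: centre of its underside as it lies. Leave it alone.
- capbin: Bystander: grey bin of caps, 150 x 110 x 60 mm. Origin: centre of its underside as it lies. Leave it alone.
- spray: Bystander: white bottle, 64 mm across, 170 mm high. Origin: centre of its underside as it lies. Leave it alone.
- pen: Bystander: black marker pen, 142 mm long, 12 mm thick, lying. Origin: centre of its underside as it lies. Leave it alone.

How it is judged:
By the outcome, as a careful person would: the job done as asked, in the order asked, and still so for the second after the job is handed in, with the robot touching nothing.
Of tube1, tube2, tube3, tube4, tube5 only 3 to 5 are there at a start; the rules pass over those that are not, and their reading is None.
At some moment in a run one of tube1, tube2, tube3, tube4, tube5 may be knocked a few centimetres aside while the robot is not near it.
Once in a run the grip may slacken for a moment while it holds something.
It also fails if it takes over 208 s, if anything falls off the work surface, if the arm or the gripper's body presses on something with over 40 N, if the wrist force passes 120 N, or if a joint passes its speed limit or range.

## Working session

There is one attempt and no reset: what is moved stays moved. The work goes in short steps, Python scripts to look and compute and a shell command to move; the robot and the scene stay as the last step left them, time stands still between calls to the robot, and variables do not carry over. Pictures are saved under pics/ and viewed, at most 14 in all, crops included, and the job is handed in when it is done.

```bash
mkdir -p pics; cat > h.py <<'E'
import numpy as np, cv2
from plant import manip
def cam(n,save=None):
    c=manip.read_camera(n)
    if save: cv2.imwrite(f'pics/{save}.png',cv2.cvtColor(c['image'],cv2.COLOR_RGB2BGR))
    return c
def ray(c,uv):
    K=np.array(c['intrinsics']);D=np.array(c['distortion'],float)
    p=cv2.undistortPoints(np.array(uv,float).reshape(-1,1,2),K,D).reshape(-1,2)
    d=np.c_[p[:,0],-p[:,1],-np.ones(len(p))]
    T=np.array(c['world_from_camera']);return T[:3,3],d@T[:3,:3].T
def onz(c,uv,z):
    o,d=ray(c,uv);return o+d*((z-o[2])/d[:,2])[:,None]
def cloud(c):
    h,w=c['depth'].shape
    u,v=np.meshgrid(np.arange(w),np.arange(h))
    o,d=ray(c,np.c_[u.ravel(),v.ravel()])
    P=o+d*c['depth'].ravel()[:,None]
    P[c['depth'].ravel()==0]=np.nan
    return P.reshape(h,w,3)
E
python3 - <<'E'
from h import *
for n in('top','scene'):
    c=cam(n,n+'1');print(n,np.round(c['world_from_camera'],3).tolist(),np.round(c['intrinsics'],1).tolist())
    cv2.imwrite(f'pics/{n}1b.png',cv2.resize(cv2.imread(f'pics/{n}1.png'),(800,600)))
s=manip.get_state();print(s['tool_pos'],np.round(s['ee_rot'],3).tolist(),s['time_s'],s['gripper_width'],manip.tcp_to_grasp)
E
```

```text
top [[0.021, 0.985, -0.172, 0.329], [-1.0, 0.02, -0.007, 0.003], [-0.003, 0.172, 0.985, 1.12], [0.0, 0.0, 0.0, 1.0]] [[374.6, 0.0, 257.6], [0.0, 374.6, 197.1], [0.0, 0.0, 1.0]]
scene [[0.271, -0.783, 0.56, 1.072], [0.963, 0.229, -0.145, -0.141], [-0.015, 0.578, 0.816, 0.904], [0.0, 0.0, 0.0, 1.0]] [[390.9, 0.0, 263.1], [0.0, 390.9, 193.4], [0.0, 0.0, 1.0]]
[0.17877657 0.54571522 0.20441626] [[-0.95, 0.311, -0.001], [0.311, 0.95, -0.002], [0.0, -0.002, -1.0]] 0.1 0.09375374799372145 0.0188
```

View pics/top1b.png

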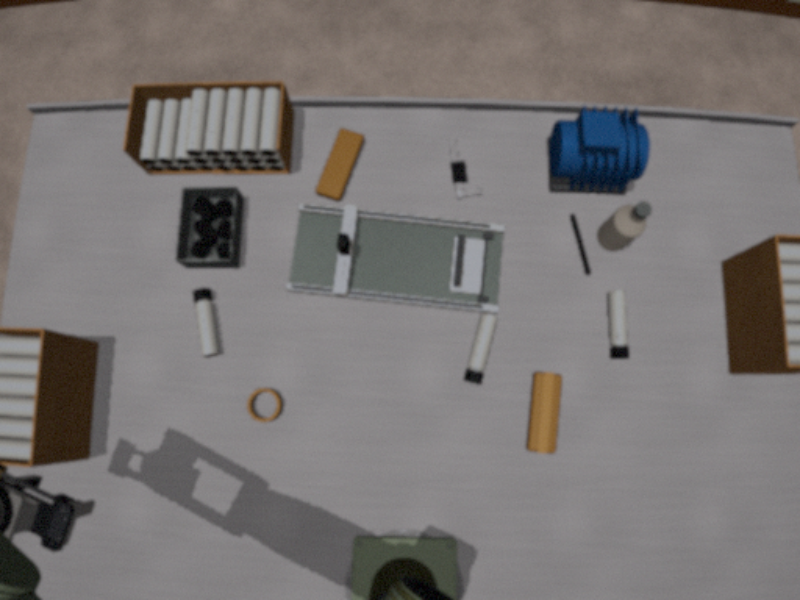

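View pics/scene1b.png

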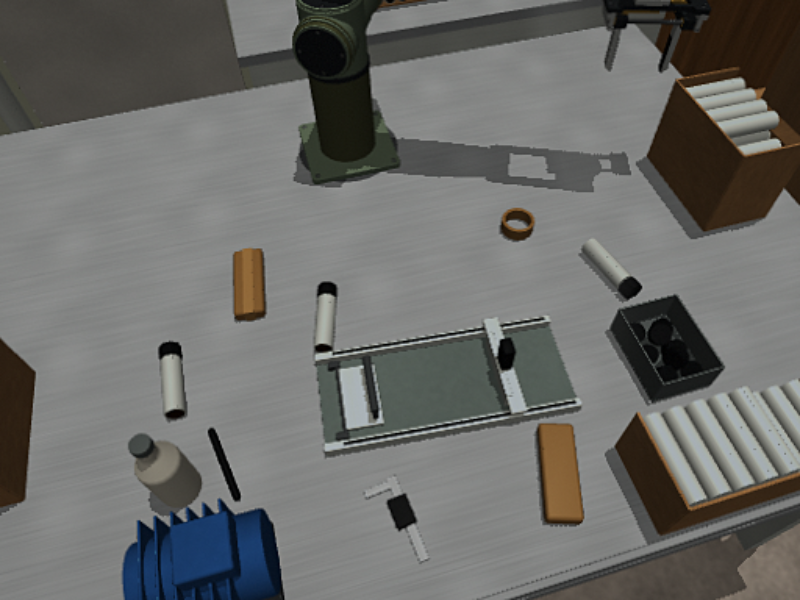

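Top view (800×600): the tray is at (290–505, 205–310), with the stop folded at (465, 265) and the slide grip at (343, 243). There are three tubes, with caps at (203, 295), (474, 376) and (619, 351). Next I'll measure with masks.

```bash
python3 - <<'E'
from h import *
for n in('top','scene'):
    c=cam(n);P=cloud(c);im=c['image'].astype(int)
    z=P[...,2]
    tab=(P[...,0]>.3)&(P[...,0]<.85)&(abs(P[...,1])<.5)
    print(n,'table z med',np.nanmedian(z[tab]))
    # raised low blobs
    m=((z>.010)&(z<.13)&tab).astype(np.uint8)
    k,l,st,ce=cv2.connectedComponentsWithStats(m)
    for i in range(1,k):
        if st[i,4]<60: continue
        q=P[l==i]; r=cv2.minAreaRect(q[:,:2].astype(np.float32)*1000)
        print(i,st[i,4],'rect',np.round(r[0]),np.round(r[1]),round(r[2],1),'zmax',np.round(np.percentile(q[:,2],97),3),'rgb',np.median(im[l==i],axis=0))
    # tubes via bright / dark mask
    g=im.max(-1)
    print('dark blobs')
    d=((g<60)&tab&(z>.005)).astype(np.uint8);k,l,st,ce=cv2.connectedComponentsWithStats(d)
    for i in range(1,k):
        if st[i,4]>25: print(np.round(ce[i]),st[i,4],np.round(np.median(P[l==i],axis=0),3))
c=cam('top');im=c['image'][115:215,170:340]
cv2.imwrite('pics/tray.png',cv2.resize(im[...,::-1],(800,471),interpolation=cv2.INTER_CUBIC))
c=cam('scene');im=c['image'][195:295,195:380]
cv2.imwrite('pics/tray2.png',cv2.resize(im[...,::-1],(800,432),interpolation=cv2.INTER_CUBIC))
E
```

```text
top table z med 0.0009430808373125377
1 2136 rect [825. 373.] [254.  53.] 89.3 zmax 0.113 rgb [101.  97.  92.]
2 1430 rect [ 807. -359.] [173.  82.] 88.4 zmax 0.129 rgb [19. 37. 54.]
9 585 rect [801. 149.] [ 53. 121.] 71.6 zmax 0.027 rgb [132.  95.  49.]
14 93 rect [807. -97.] [43. 30.] 8.0 zmax 0.016 rgb [30. 30. 31.]
15 1762 rect [673. 393.] [114. 152.] 89.7 zmax 0.06 rgb [29. 30. 30.]
19 2712 rect [622.  26.] [410. 180.] 84.6 zmax 0.078 rgb [120. 121. 123.]
20 530 rect [ 676. -403.] [64. 58.] 45.1 zmax 0.127 rgb [101.  96.  92.]
97 524 rect [486. 390.] [131.  36.] 14.0 zmax 0.037 rgb [137. 134. 131.]
101 487 rect [ 498. -405.] [130.  34.] 1.3 zmax 0.036 rgb [142. 139. 136.]
104 505 rect [ 447. -138.] [ 35. 128.] 75.2 zmax 0.035 rgb [141. 139. 135.]
105 700 rect [ 352. -261.] [ 58. 106.] 84.8 zmax 0.027 rgb [140. 106.  63.]
106 194 rect [333. 267.] [61. 63.] 1.3 zmax 0.03 rgb [130. 102.  71.]
dark blobs
[376. 110.] 955 [ 0.777 -0.339  0.072]
[182.  96.] 86 [0.825 0.248 0.059]
[139. 102.] 71 [0.802 0.381 0.063]
[150. 102.] 72 [0.803 0.346 0.058]
[162. 102.] 72 [0.803 0.31  0.058]
[1
[... 1857 characters left out ...]
 -0.402  0.03 ]
[206. 222.] 48 [ 0.513 -0.154  0.02 ]
[237. 246.] 196 [ 0.62  -0.095  0.052]
[217. 256.] 151 [ 0.614 -0.146  0.015]
[352. 259.] 41 [0.72  0.173 0.022]
[112. 265.] 60 [ 0.566 -0.403  0.018]
[275. 273.] 154 [ 0.703 -0.02   0.022]
[405. 284.] 461 [0.827 0.248 0.066]
[143. 297.] 247 [ 0.669 -0.338  0.011]
[345. 296.] 75 [0.8   0.123 0.017]
[ 94. 288.] 69 [ 0.693 -0.397  0.162]
[123. 302.] 81 [ 0.685 -0.375  0.045]
[257. 327.] 247 [ 0.81  -0.096  0.012]
[148. 339.] 154 [ 0.818 -0.306  0.149]
[133. 327.] 27 [ 0.777 -0.339  0.133]
[172. 345.] 259 [ 0.821 -0.275  0.09 ]
[113. 332.] 28 [ 0.778 -0.377  0.131]
[103. 346.] 138 [ 0.791 -0.398  0.133]
[ 92. 349.] 155 [ 0.791 -0.418  0.133]
```

View pics/tray2.png

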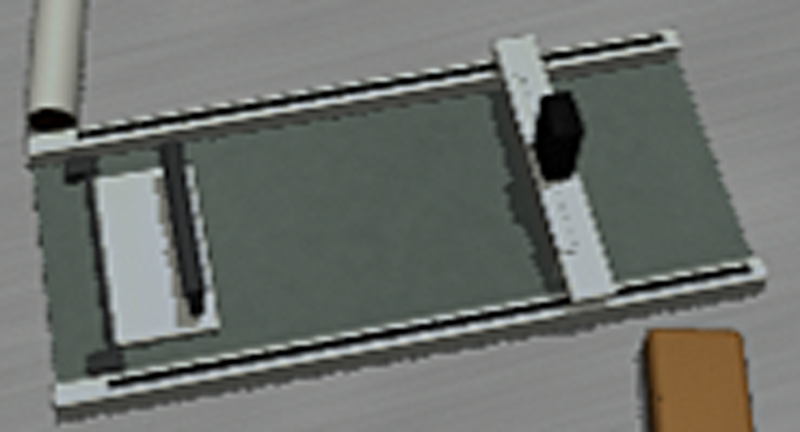

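View pics/tray.png

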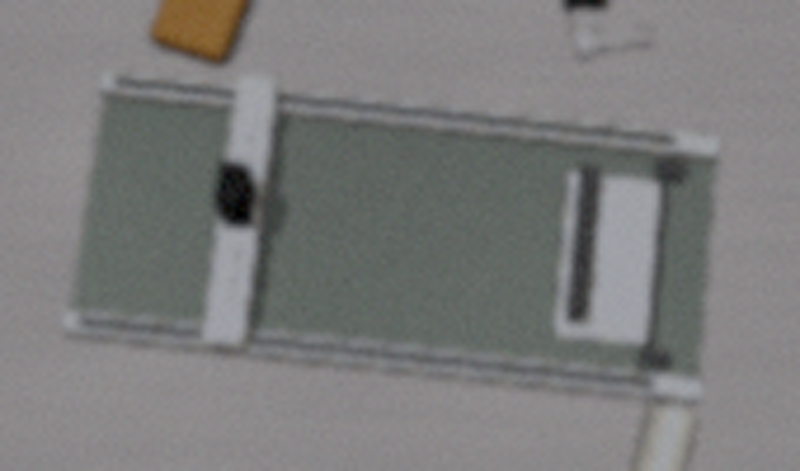

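The two crops show the tray with rim corners in top crop pixels at about (105,72), (718,138), (66,315) and (700,385). The stop bar runs from (590,170) to (577,318). Cross-checking the pose.

```bash
python3 - <<'E'
from h import *
c=cam('top');s=800/170
f=lambda L:np.array(L)/s+[170,115]-0.4
A=onz(c,f([(105,72),(718,138),(702,382),(66,318)]),.022);print('top corners',np.round(A*1000,0)[:,:2].tolist(),np.round(A.mean(0)*1000))
print('bar',np.round(onz(c,f([(591,168),(577,318)]),.054)*1000)[:,:2].tolist())
c2=cam('scene');s=800/185
f=lambda L:np.array(L)/s+[195,195]-0.4
B=onz(c2,f([(765,262),(57,387),(28,140),(678,33)]),.022);print('scene corners',np.round(B*1000,0)[:,:2].tolist(),np.round(B.mean(0)*1000))
print('bar',np.round(onz(c2,f([(170,145),(195,312)]),.054)*1000)[:,:2].tolist())
for n,A in(('t',A),('s',B)): print(n,[np.degrees(np.arctan2(*(A[i]-A[j])[:2])) for i,j in((0,1),(3,2))])
# tube axes by scene+top cloud
for c in(c,c2):
  P=cloud(c)
  for x,y in((488,390),(500,-405),(447,-138)):
    m=(abs(P[...,0]-x/1000)<.085)&(abs(P[...,1]-y/1000)<.085)&(P[...,2]>.025)&(P[...,2]<.05)
    if y==-138: 
        ax=(P[...,0]-.622)*.9956-(P[...,1]-.026)*.094; m&=(ax<-.092)
    q=P[m][:,:2]*1000;r=cv2.minAreaRect(q.astype(np.float32));
    print(np.round(r[0]),np.round(r[1]),round(r[2],1),len(q))
  g=P[(P[...,2]>.085)&(P[...,2]<.1)&(abs(P[...,0]-.63)<.06)&(abs(P[...,1]-.115)<.06)];print('grip',np.round(g.mean(0),3),np.round(np.ptp(g,axis=0),3))
E
```

```text
top corners [[728.0, 219.0], [690.0, -184.0], [528.0, -172.0], [562.0, 235.0]] [627.  24.  22.]
bar [[658.0, -98.0], [561.0, -89.0]]
scene corners [[722.0, 223.0], [684.0, -183.0], [524.0, -169.0], [561.0, 238.0]] [623.  27.  22.]
bar [[570.0, -89.0], [676.0, -100.0]]
t [np.float64(5.321448692234164), np.float64(4.687528326380242)]
s [np.float64(5.4075460058451705), np.float64(5.274585208407705)]
[486. 389.] [130.  35.] 14.3 425
[ 498. -404.] [128.  32.] 1.8 360
[ 447. -138.] [ 32. 127.] 74.8 414
grip [0.63  0.124 0.093] [0.031 0.021 0.012]
[490. 389.] [132.  33.] 13.3 369
[ 502. -406.] [133.  33.] 0.8 510
[ 449. -135.] [ 31. 133.] 75.6 420
grip [0.637 0.123 0.092] [0.03  0.022 0.01 ]
```

```bash
python3 -m creep '2.7 -4 0 0 0 0.014 0;2.7 -4 0 0 0 0.014 0;2.7 -4 0 0 0 0.014 0;2.7 -4 0 0 0 0.014 0;2.7 -4 0 0 0 0.014 0;2.7 -4 0 0 0 0.014 0;2.7 -4 0 0 0 0.014 -0.2;2.7 -4 0 0 0 0.014 -0.2;2.7 -4 0 0 0 0.014 -0.2;2.7 -4 0 0 0 0.014 -0.2;2.7 -4 0 0 0 0.014 -0.2;2.7 -4 0 0 0 0.014 -0.2'; python3 -m creep '2.7 -4 0 0 0 0.014 -0.2;2.7 -4 0 0 0 0.014 -0.2;2.7 -4 0 0 0 0.014 -0.2;2.7 -4 0 0 0 0.014 -0.2;0 0 -3 0 0 0 -0.2;0 0 0 0 0 0 -0.2;0 0 0 0 0 0 -0.2'
```

```text
time_s: 1.6
tool_pos: [0.5041, 0.0645, 0.2058]
ee_rot: [[-0.989, 0.148, 0.001], [0.148, 0.989, 0.0], [-0.001, 0.0, -1.0]]
contact_force: [0.7, -0.1, 0.3]
gripper_width: 0.0376
grip_force: 0.0
time_s: 2.3
tool_pos: [0.61, -0.093, 0.1745]
ee_rot: [[-0.996, 0.093, -0.003], [0.093, 0.996, 0.001], [0.003, 0.001, -1.0]]
contact_force: [0.2, 0.2, -0.3]
gripper_width: 0.0375
grip_force: 0.0
```

```bash
python3 -m creep '0 0 -3 0 0 0 -0.2;0 0 -4 0 0 0 -0.2;0 0 -4 0 0 0 -0.2;0 0 -2.5 0 0 0 -0.2;0 0 -1 0 0 0 -0.2;0 0 0 0 0 0 -1;0 0 0 0 0 0 -1;0 0 0 0 0 0 -1;0 0 0 0 0 0 -1;0 0 0 0 0 0 -1' 10
```

```text
time_s: 3.3
tool_pos: [0.6132, -0.0932, 0.033]
ee_rot: [[-0.996, 0.093, 0.004], [0.093, 0.996, 0.0], [-0.004, 0.001, -1.0]]
contact_force: [-0.1, 3.7, 6.6]
gripper_width: 0.0135
grip_force: 10.0
```

```bash
python3 -m creep '-0.06 -0.6 0.66 0 0 0 -1;-0.06 -0.69 0.57 0 0 0 -1;-0.07 -0.76 0.46 0 0 0 -1;-0.08 -0.82 0.35 0 0 0 -1;-0.08 -0.86 0.24 0 0 0 -1;-0.08 -0.88 0.11 0 0 0 -1;-0.08 -0.89 0 0 0 0 -1'; python3 -m creep '-0.08 -0.88 -0.13 0 0 0 -1;-0.08 -0.85 -0.26 0 0 0 -1;-0.08 -0.81 -0.37 0 0 0 -1;-0.07 -0.75 -0.48 0 0 0 -1;0 0 0 0 0 0 -1;0 0 0 0 0 0 -1'
```

```text
time_s: 4.0
tool_pos: [0.6071, -0.1492, 0.0554]
ee_rot: [[-0.996, 0.092, 0.003], [0.092, 0.996, -0.001], [-0.003, -0.0, -1.0]]
contact_force: [1.5, 1.7, 1.8]
gripper_width: 0.0138
grip_force: 10.0
time_s: 4.6
tool_pos: [0.602, -0.1823, 0.0407]
ee_rot: [[-0.996, 0.093, -0.002], [0.093, 0.996, -0.001], [0.002, -0.001, -1.0]]
contact_force: [1.2, -0.6, -1.8]
gripper_width: 0.0139
grip_force: 10.0
```

```bash
python3 -m creep '0 -0.1 0 0 0 0 -1;0 0 0 0 0 0 -0.42;0 0 0 0 0 0 -0.42;0 0 0 0 0 0 -0.42;0 0 4 0 0 0 -0.42;0 0 4 0 0 0 -0.42;0 0 4 0 0 0 -0.42;0.4 4 0 0 0 0 -0.1;0.4 4 0 0 0 0 -0.1;0.4 4 0 0 0 0 -0.1;0.4 4 0 0 0 0 -0.1;0.4 4 0 0 0 0 -0.1'; python3 -m creep '0.4 4 0 0 0 0 -0.1;0.4 4 0 0 0 0 -0.1;0.4 2.6 0 0 0 0 -0.1;0 0 0 0 0 0 -0.1;0 0 0 0 0 0 -0.1'
python3 - <<'E'
from h import *
c=cam('top');cv2.imwrite('pics/st.png',cv2.resize(c['image'][100:300,60:460,::-1],(800,400),interpolation=cv2.INTER_CUBIC))
P=cloud(c)
g=P[(P[...,2]>.055)&(P[...,2]<.075)&(abs(P[...,0]-.6)<.07)&(abs(P[...,1]+.16)<.06)];print(len(g),np.round(g.mean(0),3),np.round(np.ptp(g,axis=0),3))
E
```

```text
time_s: 5.8
tool_pos: [0.6229, 0.0191, 0.1625]
ee_rot: [[-0.996, 0.093, 0.001], [0.093, 0.996, -0.0], [-0.001, -0.0, -1.0]]
contact_force: [0.6, -0.9, 0.0]
gripper_width: 0.0421
grip_force: 0.0
time_s: 6.3
tool_pos: [0.6348, 0.1236, 0.1621]
ee_rot: [[-0.996, 0.091, -0.0], [0.091, 0.996, -0.001], [-0.0, -0.001, -1.0]]
contact_force: [0.0, -1.4, -0.3]
gripper_width: 0.042
grip_force: 0.0
321 [ 0.603 -0.167  0.063] [0.108 0.055 0.016]
```

View pics/st.png

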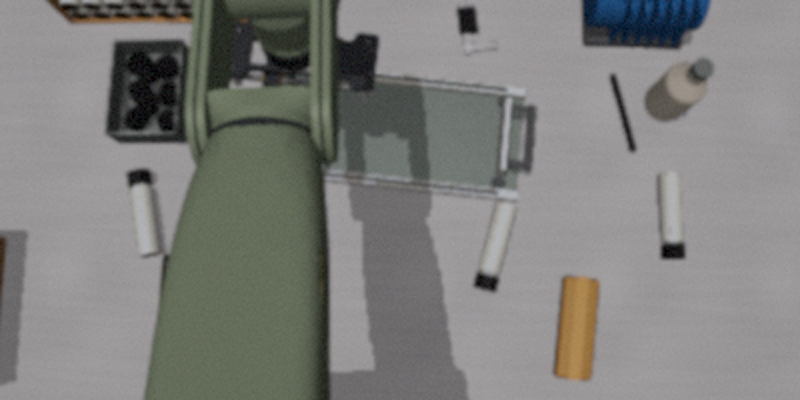

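The stop is upright: its plate is edge-on at (507,135), with the bar outside at (530,138). Next, the slide.

```bash
python3 -m creep '0 0 -4 0 0 0 -0.1;0 0 -4 0 0 0 -0.1;0 0 -2.2 0 0 0 -0.1;0 0 0 0 0 0 -1;0 0 0 0 0 0 -1;0 0 0 0 0 0 -1;0 0 0 0 0 0 -1;0 0 0 0 0 0 -1' 30;  python3 -m creep '0.09 1 0 0 0 0 -1;0.19 2 0 0 0 0 -1;0.19 2 0 0 0 0 -1;0.19 2 0 0 0 0 -1;0.05 0.6 0 0 0 0 -1;0 0 0 0 0 0 -1;0 0 0 0 0 0 -1'
```

```text
time_s: 7.15
tool_pos: [0.6369, 0.1233, 0.0624]
ee_rot: [[-0.996, 0.093, 0.005], [0.093, 0.996, -0.0], [-0.005, 0.0, -1.0]]
contact_force: [0.9, -0.6, 2.8]
gripper_width: 0.02
grip_force: 30.0
time_s: 7.85
tool_pos: [0.6441, 0.2017, 0.0624]
ee_rot: [[-0.996, 0.092, 0.005], [0.092, 0.996, 0.002], [-0.005, 0.003, -1.0]]
contact_force: [0.9, 3.3, 6.4]
gripper_width: 0.0199
grip_force: 30.0
```

Keep pulling gently until the end limit loads the wrist.

```bash
python3 -m creep '0.03 0.3 0 0 0 0 -1;0.02 0.2 0 0 0 0 -1;0 0 0 0 0 0 -1;0 0 0 0 0 0 -1'; python3 -m creep '0.02 0.2 0 0 0 0 -1;0.02 0.2 0 0 0 0 -1;0 0 0 0 0 0 -1;0 0 0 0 0 0 -1'
```

```text
time_s: 8.25
tool_pos: [0.6443, 0.2033, 0.0624]
ee_rot: [[-0.996, 0.093, 0.004], [0.093, 0.996, -0.002], [-0.004, -0.002, -1.0]]
contact_force: [-0.1, -5.9, 7.0]
gripper_width: 0.0201
grip_force: 30.0
time_s: 8.65
tool_pos: [0.6442, 0.2033, 0.0623]
ee_rot: [[-0.996, 0.093, 0.002], [0.093, 0.996, -0.008], [-0.002, -0.008, -1.0]]
contact_force: [-3.0, -15.0, 8.5]
gripper_width: 0.02
grip_force: 30.0
```

```bash
python3 -m creep '-0.04 -0.4 0 0 0 0 -1;-0.03 -0.4 0 0 0 0 -0.2;0 0 0 0 0 0 -0.2;0 0 0 0 0 0 -0.2;0 0 4 0 0 0 -0.2;0 0 4 0 0 0 0;0 0 3 0 0 0 0.2;-2 -3.4 0 0 0 -0.03 0.2;-2 -3.4 0 0 0 -0.03 0.2;-2 -3.4 0 0 0 -0.03 0.2;-2 -3.4 0 0 0 -0.03 0.2;-2 -3.4 0 0 0 -0.03 0.2' ; python3 -m creep '-2 -3.4 0 0 0 -0.02 0.2;-2 -3.4 0 0 0 0 0.2;-2 -3.4 0 0 0 0 0.2;-2 -3.4 0 0 0 0 0.2;-2 -3.4 0 0 0 0 0.2;0 0 0 0 0 0 0.2;0 0 0 0 0 0 0.2'
python3 - <<'E'
from h import *
for n in('top','scene'):
  c=cam(n);P=cloud(c)
  ax=(P[...,0]-.622)*.9956-(P[...,1]-.026)*.094
  m=(P[...,0]>.3)&(ax<-.1)&(abs(P[...,1])<.5)&(P[...,2]>.022)&(P[...,2]<.045)
  k,l,st,ce=cv2.connectedComponentsWithStats(m.astype(np.uint8))
  for i in range(1,k):
    if st[i,4]>100:
      r=cv2.minAreaRect(P[l==i][:,:2].astype(np.float32)*1000);print(n,np.round(r[0]),np.round(r[1]),round(r[2],1),np.median(c['image'][l==i],axis=0))
E
```

```text
time_s: 9.85
tool_pos: [0.5408, 0.0299, 0.1693]
ee_rot: [[-0.971, 0.241, -0.001], [0.241, 0.971, 0.0], [0.001, -0.0, -1.0]]
contact_force: [1.7, -1.1, 0.1]
gripper_width: 0.0564
grip_force: 0.0
time_s: 10.55
tool_pos: [0.4419, -0.1394, 0.1697]
ee_rot: [[-0.965, 0.262, -0.0], [0.262, 0.965, 0.001], [0.001, 0.001, -1.0]]
contact_force: [0.2, 0.0, 0.3]
gripper_width: 0.0563
grip_force: 0.0
top [486. 390.] [130.  36.] 13.8 [152. 149. 146.]
top [ 458. -406.] [47. 32.] 3.3 [ 99.  100.5 100. ]
top [ 417. -132.] [32. 67.] 73.0 [106. 104. 101.]
top [333. 267.] [61. 63.] 1.8 [141. 113.  81.]
scene [334. 267.] [61. 62.] 57.4 [129.  89.  41.]
scene [490. 388.] [133.  34.] 13.4 [149. 150. 142.]
scene [ 353. -259.] [ 51. 109.] 83.9 [134.  94.  49.]
scene [ 445. -134.] [ 34. 125.] 76.4 [104. 105.  99.]
scene [ 458. -406.] [47. 34.] 0.6 [26.5 27.  27. ]
```

```bash
python3 -m creep '0.5 0.3 -4 0 0 0 0.2;0 0 -4 0 0 0 0.2;0 0 -4 0 0 0 0.2;0 0 -3 0 0 0 0.2;0 0 -1.6 0 0 0 0.2;0 0 0 0 0 0 0.2;0 0 0 0 0 0 -1;0 0 0 0 0 0 -1;0 0 0 0 0 0 -1;0 0 0 0 0 0 -1;0 0 0 0 0 0 -1' 25; python3 -m creep '0 0 3 0 0 0 -1;0 0 3 0 0 0 -1;0 0 3 0 0 0 -1;0 0 0 0 0 0 -1'
```

```text
time_s: 11.75
tool_pos: [0.4478, -0.1365, 0.0045]
ee_rot: [[-0.966, 0.26, 0.001], [0.26, 0.966, -0.0], [-0.001, 0.0, -1.0]]
contact_force: [0.7, 1.5, 1.0]
gripper_width: 0.0336
grip_force: 25.0
time_s: 12.15
tool_pos: [0.4506, -0.1384, 0.0982]
ee_rot: [[-0.966, 0.26, 0.008], [0.26, 0.966, -0.005], [-0.009, -0.002, -1.0]]
contact_force: [0.5, -0.3, -0.7]
gripper_width: 0.0332
grip_force: 25.0
```

```bash
python3 -m creep '0.8 0.25 0 0 0 -0.1415 -1;0.8 0.25 0 0 0 -0.1415 -1;0.8 0.25 0 0 0 -0.1415 -1;0.8 0.25 0 0 0 -0.1415 -1;0.8 0.25 0 0 0 -0.1415 -1;0.8 0.25 0 0 0 -0.1415 -1;0.8 0.25 0 0 0 -0.1415 -1;0.8 0.25 0 0 0 -0.1415 -1;0.8 0.25 0 0 0 -0.1415 -1;0.8 0.25 0 0 0 -0.1415 -1;0.8 0.25 0 0 0 -0.1415 -1;0.8 0.25 0 0 0 -0.1415 -1'; python3 -m creep '0.8 0.25 0 0 0 -0.1415 -1;0.8 0.25 0 0 0 -0.1415 -1;0.8 0.25 0 0 0 -0.1415 -1;0.8 0.25 0 0 0 -0.1415 -1;0.8 0.25 0 0 0 -0.1415 -1;0.8 0.25 0 0 0 -0.1415 -1;0.8 0.25 0 0 0 -0.1415 -1;0.7 0.25 0 0 0 -0.1415 -1;0 0 0 0 0 -0.1415 -1;0 0 0 0 0 0 -1;0 0 0 0 0 0 -1'
```

```text
time_s: 13.35
tool_pos: [0.5424, -0.1061, 0.0922]
ee_rot: [[0.386, 0.923, -0.003], [0.923, -0.386, 0.001], [-0.0, -0.003, -1.0]]
contact_force: [-1.0, -0.4, -0.5]
gripper_width: 0.0336
grip_force: 25.0
time_s: 14.45
tool_pos: [0.6053, -0.0864, 0.0926]
ee_rot: [[0.996, -0.09, -0.002], [-0.09, -0.996, 0.001], [-0.002, -0.0, -1.0]]
contact_force: [-1.3, -0.3, -0.2]
gripper_width: 0.0337
grip_force: 25.0
```

```bash
python3 - <<'E'
from h import *
c=cam('scene');cv2.imwrite('pics/p1.png',cv2.resize(c['image'][100:340,60:400,::-1],(800,565),interpolation=cv2.INTER_CUBIC))
P=cloud(c);t=np.array([.6053,-.0864])
a=P-[*t,0]; X=a[...,0]*.9957-a[...,1]*.0925;Y=a[...,0]*.0925+a[...,1]*.9957
m=(abs(X)<.08)&(abs(Y)<.025)&(P[...,2]>.085)&(P[...,2]<.14)
for lo,hi in((-80,-40),(-40,-15),(15,40),(40,80)):
  q=m&(X*1000>lo)&(X*1000<hi)
  if q.sum(): print(lo,q.sum(),np.round([X[q].min(),X[q].max(),Y[q].min(),Y[q].max(),np.nanmax(P[...,2][q])],3),np.median(c['image'][q],axis=0))
E
```

```text
-80 14 [-0.044 -0.04  -0.015  0.017  0.12 ] [112.  113.5 107. ]
-40 69 [-0.04  -0.015 -0.016  0.017  0.123] [110. 112. 104.]
15 136 [ 0.015  0.04  -0.015  0.017  0.125] [107. 108. 101.]
40 250 [ 0.04   0.07  -0.015  0.018  0.126] [8. 8. 8.]
```

View pics/p1.png

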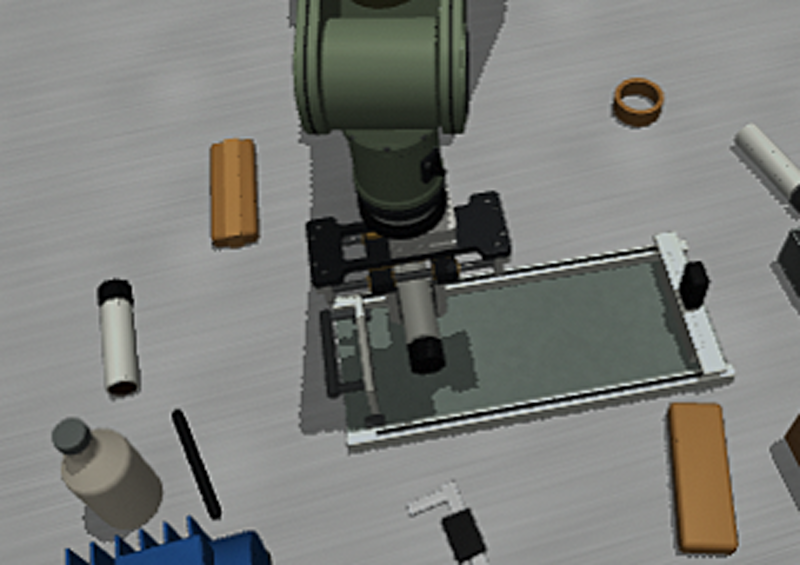

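The tube is held square, with its cap at (425,355) on the far side. Lowering it onto the tray floor.

```bash
python3 -m creep '0.3 -0.1 -3 0 0 0 -1;0.3 -0.1 -3 0 0 0 -1;0 0 -1.5 0 0 0 -1;0 0 -0.5 0 0 0 -1;0 0 -0.2 0 0 0 -1;0 0 0 0 0 0 -1;0 0 0 0 0 0 -1'
```

```text
time_s: 15.2
tool_pos: [0.6135, -0.0889, 0.0135]
ee_rot: [[0.996, -0.092, 0.003], [-0.092, -0.996, -0.001], [0.003, 0.001, -1.0]]
contact_force: [0.1, 0.2, 0.3]
gripper_width: 0.0336
grip_force: 25.0
```

```bash
python3 -m creep '0 0 -0.3 0 0 0 -1;0 0 0 0 0 0 0.15;0 0 0 0 0 0 0.15;0 0 0 0 0 0 0.15;0 0 3 0 0 0 0.15;0 0 5 0 0 0 0.15;0 0 5 0 0 0 0.15;-1.2 -3.4 0 0 0 0.03 0.2;-1.2 -3.4 0 0 0 0.03 0.2;-1.2 -3.4 0 0 0 0.03 0.2;-1.2 -3.4 0 0 0 0.025 0.2;-1.2 -3.4 0 0 0 0 0.2' ; python3 -m creep '-1.2 -3.4 0 0 0 0 0.2;-1.2 -3.4 0 0 0 0 0.2;-1.2 -3.4 0 0 0 0 0.2;-1.2 -3.4 0 0 0 0 0.2;0 0 0 0 0 0 0.2;0 0 0 0 0 0 0.2'
cat > t.py <<'E'
from h import *
for n in('top','scene'):
  c=cam(n);P=cloud(c);
  d=P[...,:2]-[.624,.026];X=d[...,0]*.9957-d[...,1]*.0925;Y=d[...,0]*.0925+d[...,1]*.9957
  tr=(abs(X)<.074)&(Y>-.165)&(Y<.15)&(P[...,2]>.028)&(P[...,2]<.06)
  out=((X<-.1)|(abs(Y)>.25))&(P[...,0]>.3)&(P[...,0]<.7)&(abs(P[...,1])<.5)&(P[...,2]>.022)&(P[...,2]<.045)
  for nm,m in(('tray',tr),('out',out)):
   k,l,st,ce=cv2.connectedComponentsWithStats(m.astype(np.uint8))
   for i in range(1,k):
    if st[i,4]>60:
      A=np.stack([X,Y],-1) if nm=='tray' else P[...,:2]
      q=A[l==i]*1000;dk=c['image'][l==i].max(1)<60
      r=cv2.minAreaRect(q.astype(np.float32))
      if 24<min(r[1])<50 and max(r[1])<150:print(n,nm,np.round(r[0]),np.round(r[1]),round(r[2],1),'dark',np.round(q[dk].mean(0)) if dk.sum()>15 else None)
E
python3 t.py
```

```text
time_s: 16.4
tool_pos: [0.5516, -0.2597, 0.1391]
ee_rot: [[1.0, 0.023, 0.0], [0.023, -1.0, -0.0], [0.0, 0.0, -1.0]]
contact_force: [-0.4, -0.6, -1.3]
gripper_width: 0.0565
grip_force: 0.0
time_s: 17.0
tool_pos: [0.5037, -0.395, 0.1387]
ee_rot: [[1.0, 0.02, -0.0], [0.02, -1.0, 0.001], [-0.0, -0.001, -1.0]]
contact_force: [-0.2, 0.9, -0.3]
gripper_width: 0.0562
grip_force: 0.0
top tray [  -0. -115.] [ 33. 132.] 89.7 dark [  55. -115.]
top out [ 666. -393.] [59. 25.] 45.5 dark None
top out [629. 366.] [32. 27.] 1.1 dark [627. 365.]
top out [487. 390.] [130.  36.] 13.2 dark [539. 397.]
top out [ 478. -403.] [67. 28.] 3.7 dark None
scene tray [   4. -115.] [132.  34.] 0.5 dark [  59. -115.]
scene out [491. 388.] [131.  34.] 13.0 dark [544. 398.]
scene out [ 502. -405.] [133.  35.] 1.8 dark [ 467. -404.]
```

```bash
python3 -m creep '-0.2 -1 -3 0 0 0 0.2;0 0 -4 0 0 0 0.2;0 0 -4 0 0 0 0.2;0 0 -1.9 0 0 0 0.2;0 0 -0.5 0 0 0 0.2;0 0 0 0 0 0 0.2;0 0 0 0 0 0 -1;0 0 0 0 0 0 -1;0 0 0 0 0 0 -1;0 0 0 0 0 0 -1;0 0 0 0 0 0 -1' 25; python3 -m creep '0 0 3 0 0 0 -1;0 0 3 0 0 0 -1;0 0 3 0 0 0 -1;0 0 0 0 0 0 -1'
```

```text
time_s: 18.2
tool_pos: [0.5032, -0.4053, 0.0066]
ee_rot: [[1.0, 0.022, 0.002], [0.022, -1.0, -0.002], [0.002, 0.002, -1.0]]
contact_force: [-0.6, 0.2, 5.5]
gripper_width: 0.0336
grip_force: 25.0
time_s: 18.6
tool_pos: [0.5049, -0.4074, 0.1002]
ee_rot: [[1.0, 0.022, 0.007], [0.022, -1.0, -0.007], [0.007, 0.007, -1.0]]
contact_force: [-0.0, -0.4, -0.6]
gripper_width: 0.0336
grip_force: 25.0
```

```bash
python3 -m creep '0.5 1.8 0 0 0 0.1376 -1;0.5 1.8 0 0 0 0.1376 -1;0.5 1.8 0 0 0 0.1376 -1;0.5 1.8 0 0 0 0.1376 -1;0.5 1.8 0 0 0 0.1376 -1;0.5 1.8 0 0 0 0.1376 -1;0.5 1.8 0 0 0 0.1376 -1;0.5 1.8 0 0 0 0.1376 -1;0.5 1.8 0 0 0 0.1376 -1;0.5 1.8 0 0 0 0.1376 -1;0.5 1.8 0 0 0 0.1376 -1;0.5 1.8 0 0 0 0.1376 -1'; python3 -m creep '0.5 1.8 0 0 0 0.1376 -1;0.5 1.8 0 0 0 0.1376 -1;0.5 1.8 0 0 0 0.1376 -1;0.5 1.8 0 0 0 0.1376 -1;0.5 1.8 0 0 0 0.1376 -1;0.5 1.8 0 0 0 0.1376 -1;0.5 1.8 0 0 0 0.1376 -1;0.5 1.8 0 0 0 0.1376 -1;0.5 1.8 0 0 0 0.1376 -1;0.5 1.8 0 0 0 0.1376 -1;0 0 0 0 0 0 -1;0 0 0 0 0 0 -1'
cat > v.py <<'E'
from h import *
s=manip.get_state();t=s['tool_pos']
c=cam('scene');P=cloud(c)
a=P-[t[0],t[1],0]; X=a[...,0]*.9957-a[...,1]*.0925;Y=a[...,0]*.0925+a[...,1]*.9957
m=(abs(X)<.085)&(abs(Y)<.04)&(P[...,2]>t[2]-.02)&(P[...,2]<t[2]+.05)
for lo,hi in((-80,-40),(15,40),(40,80)):
  q=m&(X*1000>lo)&(X*1000<hi)
  if q.sum(): print(lo,q.sum(),np.round([X[q].min(),X[q].max(),Y[q].min(),Y[q].max(),np.nanmin(P[...,2][q]),np.nanmax(P[...,2][q])],3),np.median(c['image'][q],axis=0))
E
python3 v.py
```

```text
time_s: 19.8
tool_pos: [0.5611, -0.1872, 0.0928]
ee_rot: [[-0.108, 0.994, -0.003], [0.994, 0.108, 0.001], [0.002, -0.003, -1.0]]
contact_force: [0.3, 0.4, -0.2]
gripper_width: 0.0335
grip_force: 25.0
time_s: 21.0
tool_pos: [0.6111, -0.0086, 0.0934]
ee_rot: [[-0.996, 0.094, -0.003], [0.094, 0.996, -0.0], [0.003, -0.001, -1.0]]
contact_force: [-0.3, -0.3, -0.6]
gripper_width: 0.0332
grip_force: 25.0
-80 10 [-0.046 -0.04  -0.005  0.018  0.105  0.122] [141.5 140.  134.5]
15 135 [ 0.015  0.04  -0.016  0.017  0.104  0.123] [107. 108. 102.]
40 274 [ 0.04   0.074 -0.017  0.017  0.088  0.123] [8. 8. 9.]
```

```bash
python3 -m creep '0.1 -1 -2 0 0 0 -1;0 -1 -3 0 0 0 -1;0 0 -2 0 0 0 -1;0 0 -0.8 0 0 0 -1;0 0 -0.3 0 0 0 -1;0 0 0 0 0 0 -1;0 0 0 0 0 0 -1'
```

```text
time_s: 21.75
tool_pos: [0.6144, -0.0288, 0.0153]
ee_rot: [[-0.996, 0.092, 0.002], [0.092, 0.996, -0.0], [-0.002, -0.0, -1.0]]
contact_force: [-0.2, 0.4, -0.8]
gripper_width: 0.0336
grip_force: 25.0
```

```bash
python3 -m creep '0 0 -0.3 0 0 0 -1;0 0 0 0 0 0 0.1;0 0 0 0 0 0 0.1;0 0 0 0 0 0 0.1;0 0 3 0 0 0 0.1;0 0 5 0 0 0 0.1;0 0 5 0 0 0 0.1;-1.1 3.5 0 0 0 0.03 0.2;-1.1 3.5 0 0 0 0.03 0.2;-1.1 3.5 0 0 0 0.03 0.2;-1.1 3.5 0 0 0 0.03 0.2;-1.1 3.5 0 0 0 0.03 0.2' ; python3 -m creep '-1 3.5 0 0 0 0.03 0.2;-1 3.5 0 0 0 0.03 0.2;-1 3.5 0 0 0 0.03 0.2;-1 3.5 0 0 0 0.03 0.2;-1 3.5 0 0 0 0.03 0.2;-1 3.5 0 0 0 0.03 0.2;-1 3.5 0 0 0 0 0.2;0 0 0 0 0 0 0.2;0 0 0 0 0 0 0.2'
python3 t.py
```

```text
time_s: 22.95
tool_pos: [0.5576, 0.1478, 0.1411]
ee_rot: [[-0.998, -0.059, 0.0], [-0.059, 0.998, 0.0], [-0.0, 0.0, -1.0]]
contact_force: [0.7, 0.2, 0.3]
gripper_width: 0.0562
grip_force: 0.0
time_s: 23.85
tool_pos: [0.4877, 0.3918, 0.1407]
ee_rot: [[-0.971, -0.238, -0.0], [-0.238, 0.971, -0.001], [0.0, -0.001, -1.0]]
contact_force: [1.0, -0.3, 0.2]
gripper_width: 0.0564
grip_force: 0.0
top tray [  0. -55.] [131.  34.] 0.7 dark [ 54. -55.]
top tray [ -8. -94.] [129.  34.] 0.3 dark [ 45. -93.]
top out [ 666. -393.] [59. 25.] 44.5 dark None
top out [629. 367.] [28. 32.] 89.7 dark [627. 364.]
top out [465. 384.] [86. 36.] 13.5 dark None
scene tray [ -5. -91.] [ 32. 132.] 89.3 dark [ 49. -92.]
scene tray [  4. -54.] [132.  34.] 0.3 dark [ 59. -55.]
scene out [490. 390.] [131.  34.] 13.5 dark [544. 399.]
```

Tube 1 was knocked to (-7,-93) in the tray. It is still square, between the rims and clear of the others. Continuing with the last tube.

```bash
python3 -m creep '0.1 -0.2 -3 0 0 0 0.2;0 0 -4 0 0 0 0.2;0 0 -4 0 0 0 0.2;0 0 -2 0 0 0 0.2;0 0 -0.6 0 0 0 0.2;0 0 0 0 0 0 0.2;0 0 0 0 0 0 -1;0 0 0 0 0 0 -1;0 0 0 0 0 0 -1;0 0 0 0 0 0 -1;0 0 0 0 0 0 -1' 25; python3 -m creep '0 0 3 0 0 0 -1;0 0 3 0 0 0 -1;0 0 3 0 0 0 -1;0 0 0 0 0 0 -1'
```

```text
time_s: 25.05
tool_pos: [0.4904, 0.3902, 0.0066]
ee_rot: [[-0.972, -0.236, 0.003], [-0.236, 0.972, 0.001], [-0.003, 0.001, -1.0]]
contact_force: [0.5, 0.1, 5.3]
gripper_width: 0.0337
grip_force: 25.0
time_s: 25.45
tool_pos: [0.4924, 0.3916, 0.1001]
ee_rot: [[-0.972, -0.236, 0.008], [-0.236, 0.972, 0.005], [-0.009, 0.003, -1.0]]
contact_force: [0.5, 1.3, -0.5]
gripper_width: 0.033
grip_force: 25.0
```

```bash
python3 -m creep '0 -3.5 1 0 0 -0.03 -1;0 -3.5 1 0 0 -0.03 -1;0 -3.5 0 0 0 -0.03 -1;0 -3.5 0 0 0 -0.03 -1;0 -3.5 0 0 0 -0.03 -1;0 -3.5 0 0 0 -0.03 -1;0 -3.5 0 0 0 -0.03 -1;1.5 -3.5 0 0 0 -0.03 -1;3 -3.5 0 0 0 -0.03 -1;3 -3.5 0 0 0 -0.03 -1;3 -0.6 0 0 0 -0.03 -1;2.2 0 0 0 0 0 -1'; python3 -m creep '0 0 -1 0 0 0 -1;0 0 0 0 0 0 -1;0 0 0 0 0 0 -1'; python3 v.py
```

```text
time_s: 26.65
tool_pos: [0.6169, 0.0313, 0.1131]
ee_rot: [[-0.995, 0.096, -0.002], [0.096, 0.995, -0.0], [0.002, -0.0, -1.0]]
contact_force: [0.1, 0.2, -0.1]
gripper_width: 0.0332
grip_force: 25.0
time_s: 26.95
tool_pos: [0.6136, 0.0341, 0.1029]
ee_rot: [[-0.996, 0.091, -0.005], [0.091, 0.996, 0.0], [0.005, -0.0, -1.0]]
contact_force: [0.5, -0.5, -1.2]
gripper_width: 0.0332
grip_force: 25.0
-80 8 [-0.048 -0.04   0.004  0.016  0.121  0.128] [155.5 156.5 148. ]
15 151 [ 0.015  0.04  -0.016  0.017  0.11   0.133] [106. 107. 101.]
40 216 [ 0.042  0.066 -0.016  0.018  0.096  0.134] [6. 6. 7.]
```

```bash
python3 -m creep '1.1 0.1 -3 0 0 0 -1;0 0 -3 0 0 0 -1;0 0 -2 0 0 0 -1;0 0 -1 0 0 0 -1;0 0 -0.4 0 0 0 -1;0 0 0 0 0 0 -1;0 0 0 0 0 0 -1'
```

```text
time_s: 27.7
tool_pos: [0.6279, 0.0347, 0.0121]
ee_rot: [[-0.996, 0.092, 0.002], [0.092, 0.996, -0.0], [-0.002, -0.0, -1.0]]
contact_force: [-1.4, 0.8, -1.1]
gripper_width: 0.0334
grip_force: 25.0
```

```bash
python3 -m creep '0 0 0 0 0 0 0.1;0 0 0 0 0 0 0.1;0 0 0 0 0 0 0.1;0 0 3 0 0 0 0.1;0 0 5 0 0 0 0.1;0 0 5 0 0 0 0.1;0.4 4.2 1 0 0 0 0;0.4 4.2 0 0 0 0 0;0.4 4.2 0 0 0 0 0;0.4 4.2 0 0 0 0 0;0 0 0 0 0 0 0;0 0 0 0 0 0 0'; python3 t.py
```

```text
time_s: 28.9
tool_pos: [0.6429, 0.2032, 0.1506]
ee_rot: [[-0.996, 0.09, -0.0], [0.09, 0.996, -0.001], [0.0, -0.001, -1.0]]
contact_force: [-0.4, -0.8, -0.4]
gripper_width: 0.047
grip_force: 0.0
top tray [-1.  8.] [ 33. 131.] 89.0 dark [53.  6.]
top tray [  0. -56.] [132.  33.] 1.2 dark [ 54. -56.]
top tray [ -9. -94.] [130.  34.] 0.7 dark [ 45. -92.]
scene tray [2. 9.] [133.  33.] 0.2 dark [58.  8.]
scene tray [ -5. -92.] [131.  34.] 0.2 dark [ 50. -91.]
scene tray [  4. -54.] [133.  34.] 0.8 dark [ 59. -55.]
```

```bash
python3 -m creep '0 0 -4 0 0 0 0;0 0 -4 0 0 0 0;0 0 -1 0 0 0 0;0 0 0 0 0 0 -1;0 0 0 0 0 0 -1;0 0 0 0 0 0 -1;0 0 0 0 0 0 -1;0 0 0 0 0 0 -1' 35; python3 -m creep '-0.09 -1 0 0 0 0 -1;-0.11 -1.2 0 0 0 0 -1;-0.11 -1.2 0 0 0 0 -1;-0.11 -1.2 0 0 0 0 -1;-0.11 -1.2 0 0 0 0 -1;-0.11 -1.2 0 0 0 0 -1;-0.11 -1.2 0 0 0 0 -1;-0.11 -1.2 0 0 0 0 -1;-0.11 -1.2 0 0 0 0 -1;-0.11 -1.2 0 0 0 0 -1;-0.09 -1 0 0 0 0 -1;-0.09 -1 0 0 0 0 -1'; python3 -m creep '-0.07 -0.8 0 0 0 0 -1;-0.07 -0.8 0 0 0 0 -1;-0.07 -0.8 0 0 0 0 -1;-0.07 -0.8 0 0 0 0 -1;-0.07 -0.8 0 0 0 0 -1;-0.07 -0.8 0 0 0 0 -1;-0.07 -0.8 0 0 0 0 -1;-0.07 -0.8 0 0 0 0 -1;0 0 0 0 0 0 -1'
```

```text
time_s: 29.8
tool_pos: [0.6453, 0.2029, 0.0637]
ee_rot: [[-0.996, 0.092, 0.005], [0.092, 0.996, 0.001], [-0.005, 0.001, -1.0]]
contact_force: [0.6, 0.1, 5.2]
gripper_width: 0.0194
grip_force: 35.0
time_s: 31.0
tool_pos: [0.6326, 0.0648, 0.0637]
ee_rot: [[-0.996, 0.092, 0.005], [0.092, 0.996, 0.002], [-0.005, 0.002, -1.0]]
contact_force: [0.7, 3.4, 7.8]
gripper_width: 0.0193
grip_force: 35.0
time_s: 31.9
tool_pos: [0.6266, -0.0003, 0.0637]
ee_rot: [[-0.996, 0.092, 0.004], [0.092, 0.996, -0.0], [-0.004, 0.0, -1.0]]
contact_force: [-1.1, 0.2, 8.7]
gripper_width: 0.0199
grip_force: 35.0
```

```bash
python3 -m creep '-0.05 -0.5 0 0 0 0 -1;-0.05 -0.5 0 0 0 0 -1;-0.05 -0.5 0 0 0 0 -1;-0.05 -0.5 0 0 0 0 -1;-0.05 -0.5 0 0 0 0 -1;-0.02 -0.2 0 0 0 0 -1;-0.02 -0.2 0 0 0 0 -1;0 0 0 0 0 0 -1;0 0 0 0 0 0 -1'; python3 -m creep '-0.02 -0.2 0 0 0 0 -1;-0.02 -0.2 0 0 0 0 -1;0 0 0 0 0 0 -1;0 0 0 0 0 0 -1'
```

```text
time_s: 32.8
tool_pos: [0.6242, -0.0273, 0.0637]
ee_rot: [[-0.996, 0.092, 0.005], [0.092, 0.996, 0.002], [-0.005, 0.002, -1.0]]
contact_force: [0.4, 6.1, 8.2]
gripper_width: 0.0196
grip_force: 35.0
time_s: 33.2
tool_pos: [0.6241, -0.0277, 0.0637]
ee_rot: [[-0.996, 0.091, 0.006], [0.091, 0.996, 0.007], [-0.005, 0.008, -1.0]]
contact_force: [1.7, 14.3, 7.2]
gripper_width: 0.0198
grip_force: 35.0
```

```bash
python3 -m creep '-0.02 -0.2 0 0 0 0 -1;0 0 0 0 0 0 -1;0.02 0.2 0 0 0 0 -1;0.03 0.3 0 0 0 0 -1;0 0 0 0 0 0 -0.3;0 0 0 0 0 0 -0.3;0 0 0 0 0 0 -0.3;0 0 4 0 0 0 -0.3;0 0 5 0 0 0 -0.3;0 0 5 0 0 0 -0.3;0 0 0 0 0 0 -0.3'; python3 -m creep '-4 3 2 0 0 0 0;-4 4 0 0 0 0 0;-4 4 0 0 0 0 0;-4 4 0 0 0 0 0;-4 4 0 0 0 0 0;-2 4 0 0 0 0 0;0 4 0 0 0 0 0;0 4 0 0 0 0 0;0 0 0 0 0 0 0;0 0 0 0 0 0 0'
python3 t.py; python3 - <<'E'
from h import *
for n,s in(('top',np.s_[100:240,150:370]),('scene',np.s_[170:310,180:400])):
    c=cam(n);cv2.imwrite(f'pics/f_{n}.png',cv2.resize(c['image'][s][...,::-1],(800,509),interpolation=cv2.INTER_CUBIC))
E
```

```text
time_s: 34.3
tool_pos: [0.6272, -0.0312, 0.2102]
ee_rot: [[-0.996, 0.093, 0.016], [0.093, 0.996, -0.003], [-0.016, -0.002, -1.0]]
contact_force: [-0.1, -0.5, 0.1]
gripper_width: 0.0332
grip_force: 0.0
time_s: 35.3
tool_pos: [0.4229, 0.2596, 0.2186]
ee_rot: [[-0.996, 0.09, -0.001], [0.09, 0.996, -0.001], [0.001, -0.002, -1.0]]
contact_force: [0.6, -0.2, -0.7]
gripper_width: 0.0469
grip_force: 0.0
top out [ 666. -393.] [59. 24.] 45.4 dark None
top out [629. 366.] [33. 26.] 4.5 dark [626. 364.]
```

View pics/f_top.png

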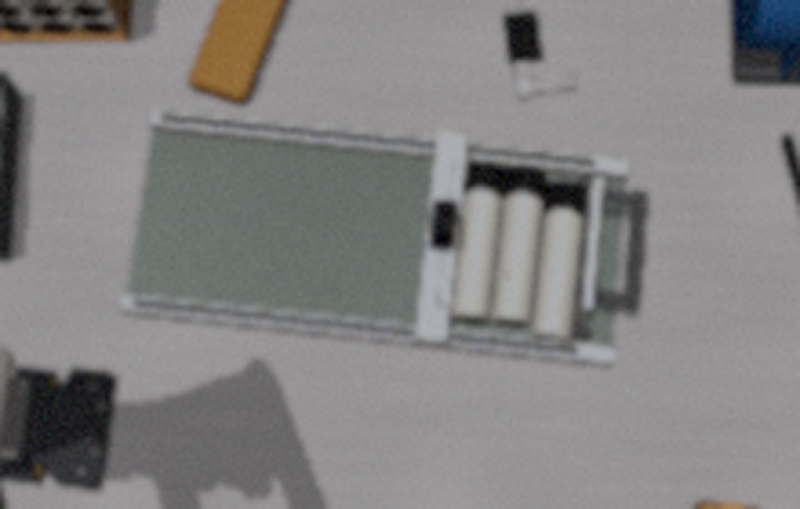

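View pics/f_scene.png

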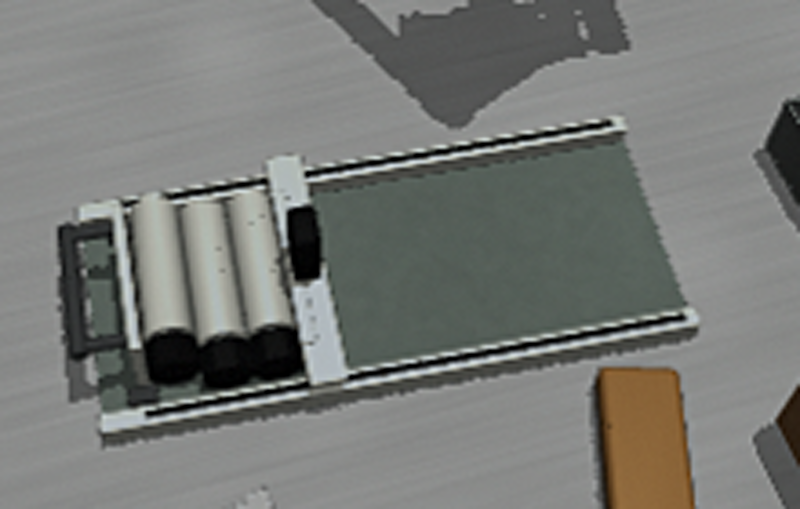

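The row is closed, but tube 1 (cap at (172,352) in the scene crop) looks slightly higher than the others. Checking heights.

```bash
python3 - <<'E'
from h import *
for n in('top','scene'):
  c=cam(n);P=cloud(c)
  d=P[...,:2]-[.624,.026];X=d[...,0]*.9957-d[...,1]*.0925;Y=d[...,0]*.0925+d[...,1]*.9957;Z=P[...,2]
  for y in(-153,-119,-85):
    row=[]
    for x in range(-80,75,20):
      q=(abs(X*1000-x-5)<8)&(abs(Y*1000-y)<16)&(Z>.02)&(Z<.09)
      if q.sum()>4:
        k=Z>np.percentile(Z[q],70); row.append((x+5,round(1000*np.percentile(Z[q],85),1),round(1000*np.mean(Y[q&k]))))
    q=(abs(Y*1000-y)<8)&(Z>.03)&(Z<.09)&(abs(X)<.1);print(n,y,row,'x',np.round(np.percentile(X[q]*1000,[1,99])))
E
```

```text
top -153 [(-75, np.float64(38.1), -153), (-55, np.float64(40.2), -154), (-35, np.float64(39.9), -149), (-15, np.float64(40.5), -153), (5, np.float64(39.8), -151), (25, np.float64(39.6), -151), (45, np.float64(42.2), -152)] x [-74.  55.]
top -119 [(-75, np.float64(24.7), -113), (-55, np.float64(39.6), -118), (-35, np.float64(39.1), -116), (-15, np.float64(39.0), -118), (5, np.float64(41.5), -118), (25, np.float64(39.0), -117), (45, np.float64(39.6), -117), (65, np.float64(39.9), -115)] x [-65.  64.]
top -85 [(-75, np.float64(24.5), -80), (-55, np.float64(38.9), -83), (-35, np.float64(40.3), -85), (-15, np.float64(40.4), -83), (5, np.float64(40.0), -85), (25, np.float64(39.0), -82), (45, np.float64(40.3), -84), (65, np.float64(38.6), -81)] x [-66.  63.]
scene -153 [(-75, np.float64(38.7), -150), (-55, np.float64(40.0), -149), (-35, np.float64(39.6), -153), (-15, np.float64(39.4), -154), (5, np.float64(41.2), -154), (25, np.float64(41.0), -156), (45, np.float64(41.2), -153), (65, np.float64(37.3), -149)] x [-69.  60.]
scene -119 [(-75, np.float64(24.2), -118), (-55, np.float64(39.0), -117), (-35, np.float64(39.5), -116), (-15, np.float64(40.0), -116), (5, np.float64(40.3), -116), (25, np.float64(39.2), -116), (45, np.float64(39.8), -116), (65, np.float64(40.2), -116)] x [-60.  69.]
scene -85 [(-75, np.float64(23.6), -87), (-55, np.float64(39.1), -82), (-35, np.float64(39.6), -81), (-15, np.float64(40.2), -81), (5, np.float64(39.4), -82), (25, np.float64(39.7), -83), (45, np.float64(40.2), -83), (65, np.float64(40.0), -82)] x [-60.  69.]
```

```bash
python3 -c "
from plant import manip
print(manip.close_job())"
```

```text
the job is handed in; nothing more can be done
None
```

The job is handed in: the end stop is upright and the three loose tubes lie flat and square in one closed row between stop and slide, caps on the far side; tube 1 was knocked after placing and sits about 9 mm nearer the robot than the other two.

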